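Tip the brush tube and draw out the beard brush

ROBOT

A 6-joint arm with a two-finger parallel gripper is mounted at the origin on the work surface. World frame = base frame: x ahead of the robot, y to its left, z up, the work surface at z = 0. Lengths are in m, angles in degrees, forces in N, time in s.
With the tool pointing down it reaches from about 0.25 to 0.725 m from the base axis. Payload 9.7 kg.
Tool frame: the origin (TCP) lies on the centre line of the jaws, within the pads' length; the fingertips stand bot.nose_length ahead of it and the grasp point (between the pads) lies 11 mm behind it (bot.nose_length is the distance from the TCP to the fingertips, in m); z points along the fingers, y is the line along which they close (so a half turn about z gives the same grasp; the last joint's range is limited). The gripper opens to 85 mm and grips with 20 to 120 N. Pads are 22 mm wide; open, the fingers measure 114 mm over their backs; the gripper's body (76 mm by 85 mm) begins 54 mm behind the grasp point. The pads swing forward as they close: fully open they stand 13 mm farther back than shut.
Start: joints at [-63.025, 4.979, 10.078, 95.1, 0, 90], TCP at [0.249, -0.49, 0.217] pointing down, gripper open.
Joint ranges: [-179.16, 179.16], [-48.56, 103.87], [-65.8, 70.77], [-126.05, 130.52], [-82.76, 87.17], [-180, 180]. Speed limits (degrees/s): [127.2, 127.2, 147.25, 180, 180, 180].

INTERFACE

Orientations are given as [roll, pitch, yaw] about the fixed x, y, z axes, in that order (R = Rz(yaw) Ry(pitch) Rx(roll)).
In Python, from workcell import bot gives the robot as it stands. The module is installed in compiled form; this text tells all that it offers.
- The arm moves only by the shell command python3 -m inch 'ROWS' [OPENING] [FORCE]. ROWS is JSON, a list of rows, each a list of 4 numbers: the shift along the world's x, y, z in cm, then the turn about the world's z in degrees. A call has exactly 8 rows; each row is the pose to reach, as a shift and turn from the pose commanded when the call began; what a row does not reach only later rows make up. A row lasts 1/8 s, in which the tool goes at most 62.5 mm and 10.7 degrees, less where a joint would pass 70% of its speed; a pose out of reach is approached as far as the arm can. A call with a gripper value outside its range is refused whole. OPENING is the finger opening in cm, from 0 to 8.54, set as the call begins (- or left out, the last holds). The fingers move at their own pace and stop on an object; FORCE is the grip in N (left out, the last holds). Time passes only in rows, so rows that repeat a pose let the fingers close, or fill a call up. It gives the time, the measured TCP pose, the force, the opening and the grip force at its end, in the units of the state.
- bot.get_obs(): the state, without advancing time (a new reading comes with each control period).
- bot.camera(name): name is "scene" or "top" or "wrist"; returns a dict with "img" (400x640x3 uint8, red, green, blue), "fovy" (degrees; the focal length in pixels is half the picture's height over the tangent of half this angle, whatever the lens; pixels are square), "cx", "cy" (the principal point, pixels), "R" (3x3) and "t" (3): a world point X has camera coordinates R X + t; the wrist camera has in their place "mount" (4x4, takes a point from camera to tool coordinates, whose origin is the TCP and whose axes are the flange's). Camera axes: x right, y down, z forward; pixel columns grow to the right and rows downward; lengths in m; the calibration is good to about 2 mm. The wrist camera is an equidistant fisheye: a pixel r from the principal point sees the ray r / f radians off the axis. A picture is of the moment at which its call begins: read the wrist's pose just before it. There is no depth.
- bot.job_done(): hands the job in; it is judged then, once.
Trained networks look in a picture, given as the dict that the camera call returned (one of the last four; its "shot" number tells which), for a name from the list of things; names that differ only in an ending like _2 or _b are one class to them, and where a whole thing is asked for, a point or a joint stands for the part that bears it (a point fixed in the world has none). Each returns a list of dicts, best first, with "score" (0 to 1); they miss things now and then, are a little off and sometimes report something else, mostly with a low value. They report only what shows in the picture. A call takes as long as a camera call. They do not tell look-alikes from the thing itself.
- bot.find_in(thing, picture): "point" ([column, row] in pixels, amid what is visible of it).
- bot.landmark_of(thing, picture): "point" ([column, row] in pixels: a listed point, or the origin of a listed thing).
The state is a dict: "time": time; "q": joint angles; "qd": joint speeds; "joint_efforts": joint torques, N m; "ee_pos": TCP position; "tcp_rot": TCP orientation; "wrist_force": force on the tool from outside, world axes, zero at the start; "torque": the same for the moment, N m; "opening": finger opening in m; "grasp_force": force on a finger pad.
Only numpy, scipy, OpenCV 4.12 (cv2) and the standard library are available. Lean on these libraries where they do the work, as an engineer would, in place of code of your own. Each camera call takes 0.05 s, during which the arm holds its last target. There are 200 camera calls.

TASK

The beard brush has sunk into the pivoting metal tube, out of reach. Tip the tube mouth-down until the brush slides out onto the rest below the mouth, then take it by its exposed handle, draw it out and lay it gently, whole and flat, in the white tray. Do not let the brush drop on or touch the counter, and leave the trimmer, the silicone scrubber and the tin where they are.

Things in the scene. Friction and masses are not known exactly. Their poses are not given: they have to be found in the camera images.
- stand: Fixed dark steel stand; base plate 120 (x) x 110 (y) x 8 mm, origin at its underside's centre. Two cheeks at y = +-26.5 mm, up to z = 166 mm, carry the tube's pivot at x = 0, z = 150 mm; the mouth points to the stand's -x. An 8 mm round bar along y, 93 mm long, crosses at x = -85, z = 235 mm: it bars a gripper that comes straight down on the exposed handle; lean the gripper to the -x side.
- tube (a joint): Tilt of the tube about its level pivot (rad), growing as the mouth goes down. 0 = start, mouth 0.45 rad above level; 0.45 = level; 0.97 = stop, mouth 0.52 rad below level. A stiff pivot (0.3 N m friction): it stays where it is left. Friction of brush on tube is about 0.25, so the brush slides by itself from about 0.80 on.
- tube_pivot (a point): Point on the tube's axis at the pivot, turning with the tube. Axes (the same for all tube_ points): x from mouth to closed end, y along the pivot, z square to the tube, up when it is level. Plain aluminium tube, 36 mm outside, 30 mm inside, from x = -70 mm (open mouth) to x = +70 mm (closed end, 4 mm thick).
- tube_mouth (a point): Centre of the open mouth, 70 mm from the pivot (axes as tube_pivot). From below the mouth a steel rest of two rails, 11 mm wide over all, sticks out 52 mm along -x, its top at z = -15 mm (level with the tube's inner bottom). At its end a lip, 11 mm wide and 3 mm thick, stands 5.5 mm above the rest and stops the brush: raise the handle about 8 mm to pass over it.
- tube_tab (a point): Middle of the top face of a flat steel press tab, 26 mm (x) x 11 mm (y) x 3 mm, beyond the lip, 69 mm out from the mouth and 139 mm from the pivot, 15 mm below the tube's axis (axes as tube_pivot). A place to press the mouth end down.
- brush: Loose round beard brush, 115 mm long, about 60 g: wooden handle 18 mm in diameter, 70 mm long, then a stiff black bristle head 22 mm in diameter, 45 mm long. Origin on its axis at mid length; x along the axis from handle end to head end. It starts inside the tube, head at the closed end, the handle's end about 20 mm inside the mouth; when slid out it rests against the lip with about 52 mm of handle showing.
- brush_end (a point): Centre of the handle's free end face, 57.5 mm from the brush's origin towards -x of the brush.
- brush_head (a point): Centre of the head's end face, 57.5 mm from the brush's origin towards +x of the brush.
- tray: Fixed shallow white ceramic tray, 190 (x) x 120 (y) x 18 mm high, walls and floor 5 mm thick (inside 180 x 110 mm, inner floor at z = 5 mm). Origin at the centre of its underside.
- trimmer: Bystander: silver trimmer lying down, 150 x 42 x 30 mm, origin under its middle.
- scrubber: Bystander: round black silicone scrubbing brush, 68 mm in diameter, 38 mm high, origin under its middle.
- tin: Bystander: closed round steel tin, 67 mm in diameter, 26 mm high, origin under its middle.
There are look-alikes about, which are no part of the job. Of the things like the tray, leave any that is purple; of the rest the larger one is meant.

How it is judged:
By the outcome, as a careful person would: the job done as asked, in the order asked, and still so for the second after the job is handed in, with the robot touching nothing.
It also fails if it takes over 51 s, if anything falls off the work surface, if the arm or the gripper's body presses on something with over 40 N, if the wrist force passes 120 N, or if a joint passes its speed limit or range.

## Working session

There is one attempt and no reset: what is moved stays moved. The work goes in short steps, Python scripts to look and compute and a shell command to move; the robot and the scene stay as the last step left them, time stands still between calls to the robot, and variables do not carry over. Pictures are saved under pics/ and viewed, at most 10 in all, crops included, and the job is handed in when it is done.

```bash
mkdir -p pics; cat > h.py <<'E'
import numpy as np, cv2
from workcell import bot
from scipy.spatial.transform import Rotation as Ro
def f(c): return 200/np.tan(np.radians(c["fovy"])/2)
def ray(c,p):
    R=np.array(c["R"]);t=np.array(c["t"]);k=f(c)
    d=R.T@np.array([(p[0]-c["cx"])/k,(p[1]-c["cy"])/k,1]); return -R.T@t,d/np.linalg.norm(d)
def onz(c,p,z):
    o,d=ray(c,p); return o+d*(z-o[2])/d[2]
def tri(rs):
    A=0;b=0
    for o,d in rs:
        P=np.eye(3)-np.outer(d,d);A=A+P;b=b+P@o
    X=np.linalg.solve(A,b); return X,[round(1e3*np.linalg.norm((np.eye(3)-np.outer(d,d))@(X-o)),1) for o,d in rs]
def proj(c,X):
    v=np.array(c["R"])@X+np.array(c["t"]); return v[:2]/v[2]*f(c)+[c["cx"],c["cy"]]
def save(n,img): cv2.imwrite("pics/"+n,img[...,::-1])
E
python3 - <<'E'
from h import *
np.set_printoptions(precision=3,suppress=True)
o=bot.get_obs();print(o["ee_pos"],o["tcp_rot"],o["time"],bot.nose_length)
for n in["scene","top"]:
    c=bot.camera(n);save(n+"0.png",c["img"])
    print(n,c["fovy"],ray(c,(c["cx"],c["cy"])))
    for th in["stand","tube_pivot","tube_mouth","tube_tab","tray","trimmer","scrubber","tin"]:
        print(th,[(np.round(r["point"]).tolist(),round(r["score"],2),onz(c,r["point"],0 if th[:4]!="tube" else .16)[:2]) for r in bot.landmark_of(th,c)[:4]])
E
```

```text
[ 0.249 -0.49   0.217] [-179.922   -0.002   26.972] 0.0 0.008
scene 55.06218895251872 (array([ 1.054, -0.57 ,  1.201]), array([-0.358,  0.435, -0.826]))
stand [([292.0, 258.0], 0.84, array([ 0.622, -0.186]))]
tube_pivot [([292.0, 237.0], 0.83, array([ 0.632, -0.185]))]
tube_mouth [([275.0, 226.0], 0.84, array([ 0.566, -0.187]))]
tube_tab [([251.0, 215.0], 0.95, array([ 0.478, -0.204])), ([350.0, 237.0], 0.69, array([ 0.774, -0.076]))]
tray [([317.0, 167.0], 0.81, array([0.442, 0.177])), ([270.0, 202.0], 0.77, array([ 0.407, -0.064])), ([360.0, 200.0], 0.73, array([0.668, 0.153]))]
trimmer [([208.0, 291.0], 0.84, array([ 0.481, -0.445]))]
scrubber [([365.0, 134.0], 0.74, array([0.493, 0.444])), ([208.0, 292.0], 0.71, array([ 0.484, -0.448]))]
tin [([349.0, 233.0], 0.54, array([0.717, 0.011]))]
top 44.27105771009419 (array([0.413, 0.008, 1.569]), array([ 0.126, -0.001, -0.992]))
stand [([376.0, 196.0], 0.96, array([ 0.629, -0.184]))]
tube_pivot [([383.0, 186.0], 0.74, array([ 0.633, -0.186])), ([397.0, 231.0], 0.17, array([ 0.503, -0.223]))]
tube_mouth [([390.0, 207.0], 0.86, array([ 0.573, -0.206]))]
tube_tab [([396.0, 230.0], 0.95, array([ 0.505, -0.221]))]
tray [([267.0, 253.0], 0.72, array([0.449, 0.167])), ([340.0, 267.0], 0.69, array([ 0.402, -0.066])), ([273.0, 187.0], 0.61, array([0.662, 0.145]))]
trimmer [([463.0, 241.0], 0.84, array([ 0.479, -0.458]))]
scrubber [([178.0, 238.0], 0.86, array([0.502, 0.45 ]))]
tin [([318.0, 161.0], 0.53, array([0.744, 0.001]))]
```

View pics/scene0.png

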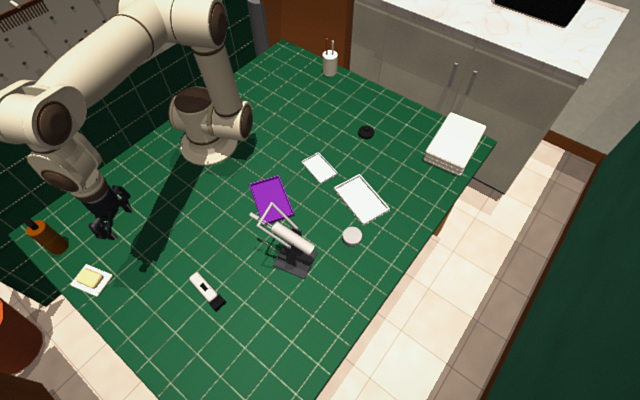

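View pics/top0.png

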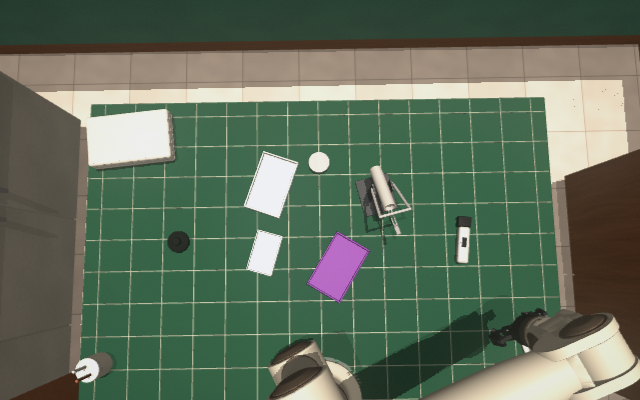

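The two pictures show three trays: purple at top (340,267), a small white one at (265,253) and a larger white one at (271,185). I choose the larger white, near (0.66, 0.15). The stand with its tube is at (380,195) in top, the tin at (318,162), the trimmer at (463,240) and the scrubber at (178,241).

```bash
python3 - <<'E'
from h import *
np.set_printoptions(precision=3,suppress=True)
a=bot.camera("scene");b=bot.camera("top")
P={}
for th in["stand","tube_pivot","tube_mouth","tube_tab"]:
    ra=bot.landmark_of(th,a);rb=bot.landmark_of(th,b)
    P[th],e=tri([ray(a,ra[0]["point"]),ray(b,rb[0]["point"])]);print(th,P[th],e)
d=P["tube_tab"]-P["tube_pivot"];print("yaw of mouth dir",np.degrees(np.arctan2(d[1],d[0])), np.linalg.norm(d))
# white trays in top
g=b["img"].astype(int);m=((g.min(2)>190)).astype(np.uint8)
n,l,s,ce=cv2.connectedComponentsWithStats(m)
for i in range(1,n):
    if 300<s[i,4]<6000 and 200<ce[i][0]<345 and 120<ce[i][1]<300:
        pts=cv2.boxPoints(cv2.minAreaRect(np.argwhere(l==i)[:,::-1].astype(np.float32)))
        W=np.array([onz(b,p,.018)[:2] for p in pts]);print(ce[i],s[i,4],W.mean(0),[(np.linalg.norm(v),np.degrees(np.arctan2(v[1],v[0]))) for v in np.diff(W,axis=0)])
save("crop1.png",np.hstack([cv2.resize(b["img"][130:300,230:430],(400,340),interpolation=cv2.INTER_CUBIC),cv2.resize(a["img"][180:290,230:360],(400,340),interpolation=cv2.INTER_CUBIC)]))
E
```

```text
stand [ 0.63  -0.193  0.003] [np.float64(4.9), np.float64(4.9)]
tube_pivot [ 0.636 -0.177  0.154] [np.float64(2.4), np.float64(2.4)]
tube_mouth [ 0.573 -0.204  0.182] [np.float64(5.1), np.float64(5.1)]
tube_tab [ 0.56  -0.051  0.239] [np.float64(184.5), np.float64(184.5)]
yaw of mouth dir 121.09646690022134 0.16940927758819435
[318.41  161.606] 317 [ 0.739 -0.002] [(np.float64(0.06120593827559774), np.float64(-90.88749258090863)), (np.float64(0.062185939428158345), np.float64(178.95549117977257)), (np.float64(0.060903635641492225), np.float64(89.11403833528365))]
[270.595 185.272] 2009 [0.667 0.153] [(np.float64(0.18294152136561706), np.float64(-18.971490118455435)), (np.float64(0.11949957640255376), np.float64(-110.34919556399072)), (np.float64(0.182330190348323), np.float64(160.51260657140406))]
[264.169 252.601] 1027 [0.452 0.174] [(np.float64(0.1293011880646891), np.float64(-16.001083426352025)), (np.float64(0.08131525425612719), np.float64(-106.77456309497778)), (np.float64(0.1290575268644144), np.float64(163.63508079295738))]
```

View pics/crop1.png

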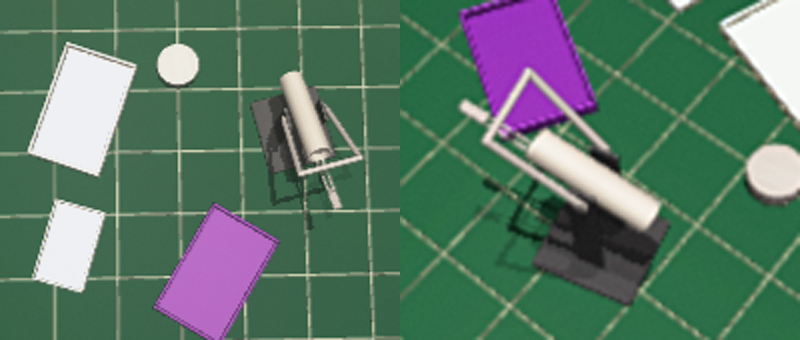

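The crop confirms the choice: the larger white tray sits top left, and the small white and purple ones are separate. The tube is still mouth-up, with the frame bar over the rest, and its tab lies at crop (335,200). Next I fit the stand's pose.

```bash
cat >> h.py <<'E'
from scipy.optimize import least_squares
def tubept(x,z,tilt,S):
    a=.45-tilt  # mouth up angle
    m=np.array([-np.cos(a),0,np.sin(a)]);zz=np.array([np.sin(a),0,np.cos(a)])
    return stpt(np.array([0,0,.15])-x*m+z*zz,S)
def stpt(p,S): return Ro.from_euler("z",S[2]).apply(p)+[S[0],S[1],0]
E
python3 - <<'E'
from h import *
np.set_printoptions(precision=3,suppress=True)
obs=[]
for n in["scene","top"]*2:
    c=bot.camera(n)
    for th,k in[("stand",None),("tube_pivot",(0,0)),("tube_mouth",(-.07,0)),("tube_tab",(-.139,-.015))]:
        r=bot.landmark_of(th,c)
        ref=stpt([0,0,0],[.633,-.187,.24]) if k is None else tubept(*k,0,[.633,-.187,.24])
        pr=proj(c,ref)
        r=[q for q in r if np.linalg.norm(np.array(q["point"])-pr)<18]
        if r: obs.append((c,k,np.array(r[0]["point"]),th,n))
def res(S):
    return np.concatenate([proj(c,stpt(np.zeros(3),S) if k is None else tubept(*k,0,S))-p for c,k,p,_,_ in obs])
s=least_squares(res,[.633,-.187,.24],loss="soft_l1");print(s.x,np.degrees(s.x[2]))
for o,r in zip(obs,res(s.x).reshape(-1,2)): print(o[3],o[4],r)
S=s.x;np.save("S.npy",S)
for t in[0,.45,.8,.97]: print("tab",t,tubept(-.139,-.015,t,S),"end top",tubept(.055,.018,t,S))
E
```

```text
[ 0.63  -0.186  0.221] 12.688217148407595
stand scene [1.94  3.968]
tube_pivot scene [-3.168  1.201]
tube_mouth scene [-3.404  1.505]
tube_tab scene [0.876 1.848]
stand top [-0.694  0.476]
tube_pivot top [0.652 0.329]
tube_mouth top [-2.469  0.093]
tube_tab top [-0.692  0.069]
stand scene [ 1.24  -1.432]
tube_pivot scene [-0.468  1.001]
tube_mouth scene [-3.804  1.805]
tube_tab scene [0.176 1.448]
stand top [-0.894  0.376]
tube_pivot top [-0.448  1.329]
tube_mouth top [-0.969  0.793]
tube_tab top [-0.692 -0.731]
tab 0 [ 0.502 -0.215  0.197] end top [ 0.686 -0.174  0.142]
tab 0.45 [ 0.495 -0.217  0.135] end top [ 0.684 -0.174  0.168]
tab 0.8 [ 0.508 -0.214  0.088] end top [ 0.675 -0.177  0.186]
tab 0.97 [ 0.52  -0.211  0.068] end top [ 0.668 -0.178  0.193]
```

```bash
python3 -m inch '[[2.7,3.3,2,9.5],[5.4,6.6,4,19],[8.1,9.9,6,28.5],[10.8,13.2,7,38],[13.5,16.5,7,47.5],[16.2,19.8,7,57],[18.9,23.1,7,66.5],[21.6,26.6,7,75.7]]' 6.0 40
cat >> h.py <<'E'
def wray(c,p,o):
    M=np.array(c["mount"]);k=f(c);v=np.array(p)-[c["cx"],c["cy"]];r=np.linalg.norm(v);th=r/k
    d=np.array([*(v/r*np.sin(th)),np.cos(th)])
    T=np.eye(4);T[:3,:3]=Ro.from_euler("xyz",o["tcp_rot"],degrees=True).as_matrix();T[:3,3]=o["ee_pos"];W=T@M
    return W[:3,3],W[:3,:3]@d
def wproj(c,X,o):
    M=np.array(c["mount"]);T=np.eye(4);T[:3,:3]=Ro.from_euler("xyz",o["tcp_rot"],degrees=True).as_matrix();T[:3,3]=o["ee_pos"]
    v=(np.linalg.inv(T@M)@[*X,1])[:3];r=np.linalg.norm(v[:2]);return v[:2]/r*np.arctan2(r,v[2])*f(c)+[c["cx"],c["cy"]]
E
python3 - <<'E'
from h import *
np.set_printoptions(precision=3,suppress=True)
S=np.load("S.npy");o=bot.get_obs();print(o["ee_pos"],o["tcp_rot"],o["q"])
c=bot.camera("wrist");im=c["img"].copy();print(np.array(c["mount"]))
for th,X in[("tube_tab",tubept(-.139,-.015,0,S)),("tube_mouth",tubept(-.07,0,0,S)),("tube_pivot",tubept(0,0,0,S))]:
    r=bot.landmark_of(th,c);print(th,[(np.round(q["point"]),round(q["score"],2)) for q in r[:2]],"pred",wproj(c,X,o))
    if r:
        O,d=wray(c,r[0]["point"],o);print("  at height",O+d*(X[2]-O[2])/d[2],"model",X)
save("w1.png",im)
E
```

```text
time: 3.4
ee_pos: [0.4663, -0.223, 0.2875]
tcp_rot: [180.0, 0.0, 103.0]
wrist_force: [1.3, -0.6, -1.1]
opening: 0.06
grasp_force: 0.0
[ 0.466 -0.223  0.287] [179.983   0.012 102.974] [-25.56    2.596  15.496 102.879   0.002  51.466]
[[ 0.    -0.964 -0.267  0.067]
 [ 1.     0.     0.    -0.   ]
 [-0.    -0.267  0.964 -0.156]
 [ 0.     0.     0.     1.   ]]
tube_tab [(array([366., 205.]), 0.67)] pred [366.188 202.925]
  at height [ 0.502 -0.217  0.197] model [ 0.502 -0.215  0.197]
tube_mouth [(array([438., 197.]), 0.58)] pred [436.649 198.583]
  at height [ 0.57  -0.199  0.18 ] model [ 0.569 -0.2    0.18 ]
tube_pivot [(array([483., 188.]), 0.66)] pred [479.959 191.97 ]
  at height [ 0.633 -0.182  0.15 ] model [ 0.63  -0.186  0.15 ]
```

View pics/w1.png

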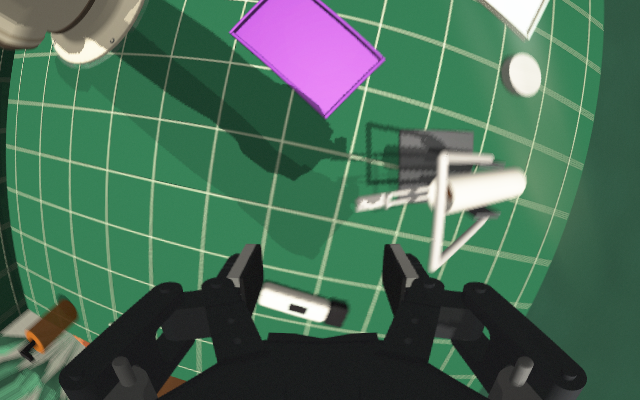

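The wrist view shows the tab at (366,205), within 2 mm of the model, and the right finger lies just over it. I press the tab down with that finger.

```bash
python3 -m inch '[[0,0,-3.5,0],[0,0,-6.5,0],[0,0,-8,0],[-0.2,0,-9,0],[-0.4,-0.1,-10,0],[-0.6,-0.1,-11,0],[-0.7,-0.2,-12,0],[-0.8,-0.2,-13,0]]'; python3 -m inch '[[0,0,-1,0],[0,0,-2,0],[0.2,0.05,-3,0],[0.4,0.1,-4,0],[0.6,0.1,-5,0],[0.8,0.2,-5.5,0],[0.9,0.2,-6,0],[0.9,0.2,-6,0]]'
python3 - <<'E'
from h import *
np.set_printoptions(precision=3,suppress=True)
S=np.load("S.npy")
def fit(c,o=None):
    pass
ims=[]
for n in["scene","top"]:
    c=bot.camera(n)
    for th in["tube_tab","tube_mouth","brush_end","brush"]:
        r=bot.landmark_of(th,c);print(n,th,[(np.round(q["point"]),round(q["score"],2)) for q in r[:2]])
    for t in(.45,.7,.8,.9,.97):print(t,proj(c,tubept(-.139,-.015,t,S)),proj(c,tubept(-.07,0,t,S)),"end",proj(c,tubept(-.122,-.006,t,S)))
    x,y=(230,190) if n=="scene" else (340,160)
    ims.append(cv2.resize(c["img"][y:y+80,x:x+100],(400,320),interpolation=cv2.INTER_CUBIC))
save("p2.png",np.hstack(ims))
E
```

```text
time: 4.6
ee_pos: [0.4575, -0.2263, 0.1571]
tcp_rot: [180.0, 0.0, 102.7]
wrist_force: [-0.5, -0.2, 1.7]
opening: 0.0601
grasp_force: 1.1
time: 5.6
ee_pos: [0.4666, -0.224, 0.097]
tcp_rot: [-180.0, -0.0, 102.7]
wrist_force: [0.4, 0.4, -0.0]
opening: 0.0599
grasp_force: 0.0
scene tube_tab [(array([255., 228.]), 0.93)]
scene tube_mouth [(array([278., 229.]), 0.88)]
scene brush_end []
scene brush []
0.45 [253.355 224.447] [271.519 230.153] end [257.514 224.99 ]
0.7 [257.006 230.573] [272.722 233.1  ] end [260.218 230.251]
0.8 [258.999 233.108] [273.514 234.364] end [261.796 232.459]
0.9 [261.264 235.659] [274.472 235.66 ] end [263.63  234.696]
0.97 [262.999 237.444] [275.235 236.579] end [265.056 236.269]
top tube_tab []
top tube_mouth [(array([391., 210.]), 0.76)]
top brush_end []
top brush []
0.45 [393.738 234.436] [388.505 211.007] end [392.731 228.553]
0.7 [391.297 232.496] [387.467 210.92 ] end [390.733 227.546]
0.8 [390.193 230.979] [386.969 210.485] end [389.808 226.471]
0.9 [389.035 229.075] [386.431 209.831] end [388.827 225.038]
0.97 [388.197 227.525] [386.033 209.248] end [388.111 223.833]
```

View pics/p2.png

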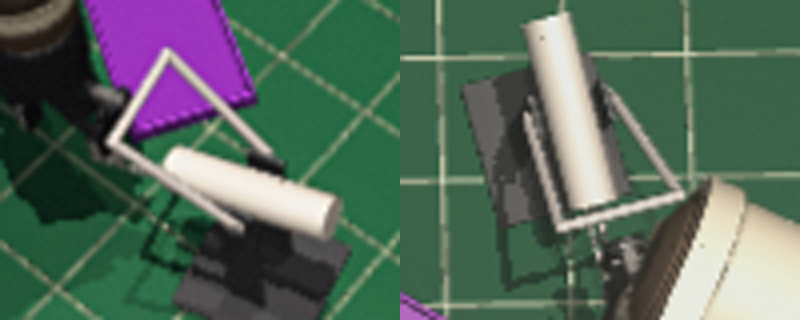

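The two crops show the tube a little past level, with the finger at the tab and no brush showing yet. I check from the wrist camera.

```bash
python3 - <<'E'
from h import *
np.set_printoptions(precision=3,suppress=True)
S=np.load("S.npy");o=bot.get_obs();c=bot.camera("wrist")
for th in["tube_tab","tube_mouth"]:
    r=bot.landmark_of(th,c);print(th,[(np.round(q["point"]),round(q["score"],2)) for q in r[:2]])
for t in(.5,.6,.7,.8):print(t,wproj(c,tubept(-.139,-.015,t,S),o),wproj(c,tubept(-.07,0,t,S),o))
save("w2.png",c["img"][100:380,240:560])
E
```

```text
tube_tab [(array([618., 264.]), 0.21)]
tube_mouth [(array([531., 275.]), 0.78), (array([619., 261.]), 0.3)]
0.5 [387.814 269.526] [530.378 278.27 ]
0.6 [388.158 256.854] [523.994 271.692]
0.7 [390.932 246.276] [519.093 265.54 ]
0.8 [395.606 237.44 ] [515.615 259.861]
```

View pics/w2.png

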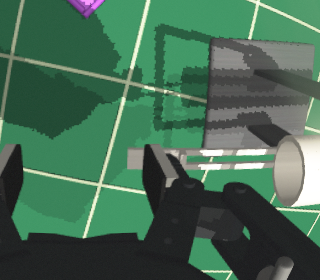

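The wrist crop shows the tab's outer half at crop (137,158), left of the finger that rests on it. The tilt is about 0.6, so I keep pressing a little farther out on the tab.

```bash
python3 -m inch '[[-0.4,-0.1,0,0],[-0.4,-0.1,-0.6,0],[-0.3,-0.1,-1.2,0],[-0.2,0,-1.8,0],[-0.1,0,-2.4,0],[0,0,-3,0],[0.2,0,-3.6,0],[0.2,0,-3.6,0]]'
python3 - <<'E'
from h import *
np.set_printoptions(precision=3,suppress=True)
S=np.load("S.npy");o=bot.get_obs();print(o["time"],o["ee_pos"],o["wrist_force"]);c=bot.camera("wrist")
for th in["tube_tab","tube_mouth","brush_end"]:
    r=bot.landmark_of(th,c);print(th,[(np.round(q["point"]),round(q["score"],2)) for q in r[:2]])
for t in(.6,.7,.8,.9,.97):print(t,wproj(c,tubept(-.139,-.015,t,S),o),wproj(c,tubept(-.07,0,t,S),o))
save("w3.png",c["img"][100:380,240:600])
E
```

```text
time: 7.25
ee_pos: [0.4681, -0.224, 0.0605]
tcp_rot: [-179.9, -0.0, 102.7]
wrist_force: [0.7, 0.1, 0.3]
opening: 0.06
grasp_force: 0.0
7.25 [ 0.468 -0.224  0.061] [0.748 0.122 0.331]
tube_tab []
tube_mouth [(array([555., 290.]), 0.72)]
brush_end []
0.6 [401.776 295.686] [565.911 311.405]
0.7 [404.249 279.101] [558.97  302.484]
0.8 [409.055 265.573] [553.673 294.206]
0.9 [415.632 254.508] [549.948 286.634]
0.97 [421.065 247.975] [548.221 281.766]
```

View pics/w3.png

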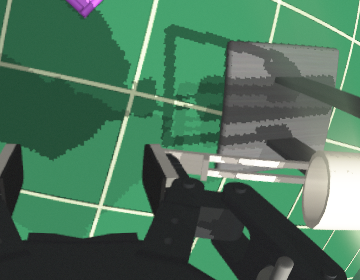

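The wrist crop shows the tilt at about 0.83, with the tab and lip near crop (190,165) under the finger. No handle shows yet, so I press on to the stop.

```bash
python3 -m inch '[[0.2,0,-0.3,0],[0.4,0.1,-0.6,0],[0.6,0.1,-0.9,0],[0.7,0.1,-1.2,0],[0.7,0.1,-1.4,0],[0.7,0.1,-1.5,0],[0.7,0.1,-1.5,0],[0.7,0.1,-1.5,0]]'
python3 - <<'E'
from h import *
np.set_printoptions(precision=3,suppress=True)
S=np.load("S.npy");o=bot.get_obs();print(o["time"],o["ee_pos"],o["wrist_force"]);c=bot.camera("wrist")
for th in["tube_tab","tube_mouth","brush_end"]:
    r=bot.landmark_of(th,c);print(th,[(np.round(q["point"]),round(q["score"],2)) for q in r[:2]])
for t in(.8,.9,.97):print(t,wproj(c,tubept(-.139,-.015,t,S),o),wproj(c,tubept(-.07,0,t,S),o),"end",wproj(c,tubept(-.122,-.006,t,S),o))
im=c["img"][200:340,400:600].astype(int); w=((im[...,0]>im[...,1]+25)&(im[...,0]>im[...,2]+25)); print("woody px",w.sum(), np.argwhere(w).mean(0)[::-1]+[400,200] if w.any() else "")
E
```

```text
time: 8.45
ee_pos: [0.4754, -0.2232, 0.0463]
tcp_rot: [-180.0, -0.0, 102.7]
wrist_force: [-0.1, 0.3, 1.3]
opening: 0.0601
grasp_force: 0.5
8.45 [ 0.475 -0.223  0.046] [-0.1    0.334  1.346]
tube_tab [(array([416., 262.]), 0.92)]
tube_mouth [(array([558., 297.]), 0.6)]
brush_end [(array([449., 276.]), 0.61)]
0.8 [401.318 279.259] [561.078 312.095] end [439.968 294.799]
0.9 [409.279 266.025] [556.875 302.988] end [442.883 280.764]
0.97 [415.622 258.275] [554.892 297.142] end [446.098 272.414]
woody px 4203 [512.93  283.315]
```

The landmarks put the brush end at (449,276), right by the lip at full tilt, so the brush has slid out. Rows can't lean the gripper, so I raise the mouth part-way again by pressing the closed end. The gripper's body will then pass over the bar while the fingers reach the handle. First I retreat.

```bash
python3 -m inch '[[-2,-0.4,1.5,0],[-2.4,-0.5,6.5,0],[-2.4,-0.5,12,0],[-2.4,-0.5,17.5,0],[-2,-0.4,23,5],[-1,-0.2,26,15],[3,0.7,26,25],[8,1.6,26,35]]' 0; python3 -m inch '[[3,0.8,0,8],[6,1.6,0,16],[9,2.4,0,24],[11,2.8,0,32],[12.4,3.1,0,40],[12.4,3.1,-2,48],[12.4,3.1,-4,55],[12.4,3.1,-5.5,55]]'
python3 - <<'E'
from h import *
np.set_printoptions(precision=3,suppress=True)
S=np.load("S.npy");o=bot.get_obs();print(o["time"],o["ee_pos"],o["tcp_rot"],o["q"],o["opening"])
c=bot.camera("scene")
for th in["brush_end","tube_tab","tube_mouth","brush_head"]:
    r=bot.landmark_of(th,c);print(th,[(np.round(q["point"]),round(q["score"],2)) for q in r[:2]])
for t in(.8,.9,.97):print(t,proj(c,tubept(-.139,-.015,t,S)),proj(c,tubept(-.07,0,t,S)),"end",proj(c,tubept(-.122,-.006,t,S)))
print(Ro.from_euler("z",-S[2]).apply(np.array(o["ee_pos"])-[S[0],S[1],0]))
E
```

```text
time: 9.65
ee_pos: [0.5563, -0.2072, 0.3075]
tcp_rot: [180.0, 0.1, 137.9]
wrist_force: [0.3, -0.4, 0.0]
opening: -0.0004
grasp_force: 0.0
time: 10.65
ee_pos: [0.6794, -0.176, 0.2499]
tcp_rot: [180.0, -0.1, -167.2]
wrist_force: [0.4, -0.1, -0.2]
opening: 0.0003
grasp_force: 0.0
10.65 [ 0.679 -0.176  0.25 ] [ 179.961   -0.075 -167.22 ] [-14.528  30.129  45.197 105.153   0.    -27.308] 0.00026328954005909493
brush_end [(array([266., 237.]), 0.5)]
tube_tab [(array([262., 236.]), 0.64)]
tube_mouth [(array([279., 235.]), 0.89)]
brush_head []
0.8 [258.999 233.108] [273.514 234.364] end [261.796 232.459]
0.9 [261.264 235.659] [274.472 235.66 ] end [263.63  234.696]
0.97 [262.999 237.444] [275.235 236.579] end [265.056 236.269]
[ 0.05  -0.001  0.25 ]
```

```bash
python3 -m inch '[[0,0,-2.5,0],[0,0,-4,0],[0,0,-4.6,0],[0,0,-5.2,0],[0,0,-5.8,0],[0,0,-6.4,0],[0,0,-7,0],[0,0,-7,0]]'
cat > m.py <<'E'
from h import *
np.set_printoptions(precision=3,suppress=True)
S=np.load("S.npy");o=bot.get_obs();print(o["time"],o["ee_pos"],o["wrist_force"])
for n in["scene","top"]:
    c=bot.camera(n)
    for th in["brush_end","tube_tab","tube_mouth"]:
        r=bot.landmark_of(th,c);print(n,th,[(np.round(q["point"],1),round(q["score"],2)) for q in r[:2]])
    for t in(.0,.1,.2,.3,.45):print(t,proj(c,tubept(-.139,-.015,t,S)),proj(c,tubept(-.07,0,t,S)),"end",proj(c,tubept(-.122,-.006,t,S)))
E
python3 m.py
```

```text
time: 11.9
ee_pos: [0.6803, -0.1761, 0.1824]
tcp_rot: [-179.9, 0.2, -167.3]
wrist_force: [2.1, 0.1, 4.3]
opening: -0.0002
grasp_force: 1.9
11.9 [ 0.68  -0.176  0.182] [2.067 0.105 4.295]
scene brush_end [(array([265. , 236.4]), 0.35)]
scene tube_tab [(array([259.1, 235.9]), 0.81)]
scene tube_mouth [(array([274.1, 233.9]), 0.51)]
0.0 [252.376 215.148] [272.396 226.105] end [257.725 217.306]
0.1 [251.919 216.939] [271.854 226.827] end [257.077 218.743]
0.2 [251.857 218.908] [271.511 227.659] end [256.778 220.352]
0.3 [252.181 221.029] [271.367 228.59 ] end [256.823 222.111]
0.45 [253.355 224.447] [271.519 230.153] end [257.514 224.99 ]
top brush_end []
top tube_tab []
top tube_mouth []
0.0 [396.508 230.569] [389.431 207.493] end [394.799 223.871]
0.1 [396.11  232.277] [389.342 208.672] end [394.539 225.644]
0.2 [395.58  233.499] [389.184 209.628] end [394.159 227.001]
0.3 [394.927 234.233] [388.96  210.355] end [393.665 227.937]
0.45 [393.738 234.436] [388.505 211.007] end [392.731 228.553]
```

```bash
python3 - <<'E'
from h import *
S=np.load("S.npy");o=bot.get_obs();c=bot.camera("wrist");print(o["ee_pos"],wproj(c,np.array(o["ee_pos"])-[0,0,.008],o),wproj(c,np.array(o["ee_pos"]),o))
for t in(.6,.7,.8,.9,.97):print(t,wproj(c,tubept(-.07,0,t,S),o),wproj(c,tubept(.07,.018,t,S),o))
print(bot.landmark_of("tube_mouth",c)[:1],bot.landmark_of("tube_pivot",c)[:1])
d=bot.camera("scene")["img"][190:290,230:360]
save("w4.png",np.hstack([c["img"],cv2.resize(d,(160,400))][:1]));save("w4.png",np.vstack([c["img"][60:400,120:520],cv2.resize(d,(400,260))]))
E
```

```text
[ 0.68008995 -0.17613754  0.18216573] [323.4984174  241.32804342] [323.53673699 246.91744801]
0.6 [324.76428856  40.07351208] [324.88733726 269.04834016]
0.7 [324.69473224  44.5909614 ] [324.98476074 269.4525485 ]
0.8 [324.63109626  49.73055685] [325.09044083 268.54371266]
0.9 [324.57310641  55.41449431] [325.20408428 266.15421104]
0.97 [324.53572123  59.67984351] [325.28799858 263.50662729]
[{'point': [323.0, 16.1], 'score': 0.73}] [{'point': [328.5, 152.2], 'score': 0.92}]
```

View pics/w4.png

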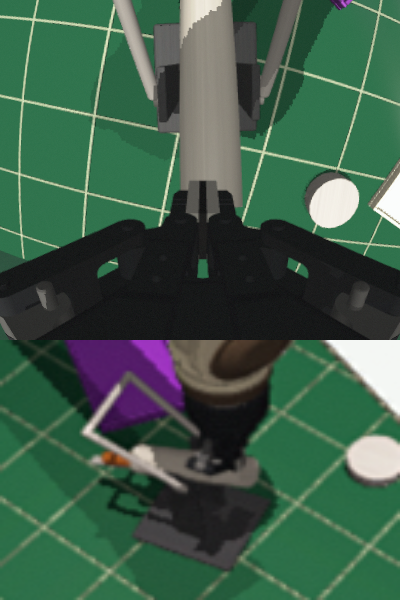

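The wrist view shows the tips on the tube near its closed end, at crop (203,185), with the tin clear. The scene crop shows the orange handle still out, at (266,236). The tilt estimates disagree, so I check numerically.

```bash
cat > tilt.py <<'E'
from h import *
np.set_printoptions(precision=1,suppress=True)
S=np.load("S.npy")
def orange(c,box):
    x0,y0,x1,y1=box;g=c["img"][y0:y1,x0:x1];h=cv2.cvtColor(g,cv2.COLOR_RGB2HSV)
    return np.argwhere((h[...,0]>3)&(h[...,0]<20)&(h[...,1]>110)&(h[...,2]>60))[:,::-1]+[x0,y0]
if __name__=="__main__":
    o=bot.get_obs();print(o["time"],np.round(o["ee_pos"],4))
    c=bot.camera("scene");P=orange(c,(240,200,300,260));print("scene orange",len(P),P.min(0),P.max(0),P.mean(0)) if len(P) else 0
    for t in np.arange(0,1,.1):print("t%.1f"%t,"mouth",proj(c,tubept(-.07,0,t,S)),"closed",proj(c,tubept(.07,0,t,S)),"h100",proj(c,tubept(-.1,-.006,t,S)),"end",proj(c,tubept(-.122,-.006,t,S)))
    print(bot.landmark_of("tube_mouth",c)[:1])
    c=bot.camera("top");P=orange(c,(370,190,420,260));print("top orange",len(P),P.min(0) if len(P) else 0,P.max(0) if len(P) else 0)
    c=bot.camera("wrist")
    for t in np.arange(0,1,.1):print("w t%.1f"%t,wproj(c,tubept(-.07,.018,t,S),o),wproj(c,tubept(-.07,-.018,t,S),o))
    g=c["img"][0:140:10,324];print(g.tolist())
E
python3 tilt.py
```

```text
12.5 [ 0.7 -0.2  0.2]
scene orange 35 [263 233] [271 238] [266.7 235.5]
t0.0 mouth [272.4 226.1] closed [309.8 250.9] h100 [263.7 221.3] end [257.7 217.3]
t0.1 mouth [271.9 226.8] closed [310.5 250.3] h100 [263.2 222.4] end [257.1 218.7]
t0.2 mouth [271.5 227.7] closed [311.  249.6] h100 [262.9 223.8] end [256.8 220.4]
t0.3 mouth [271.4 228.6] closed [311.4 248.8] h100 [262.9 225.2] end [256.8 222.1]
t0.4 mouth [271.4 229.6] closed [311.5 247.8] h100 [263.2 226.7] end [257.2 224. ]
t0.5 mouth [271.7 230.7] closed [311.5 246.8] h100 [263.8 228.4] end [257.9 226. ]
t0.6 mouth [272.1 231.9] closed [311.2 245.6] h100 [264.6 230.1] end [258.9 228.1]
t0.7 mouth [272.7 233.1] closed [310.8 244.4] h100 [265.7 231.9] end [260.2 230.3]
t0.8 mouth [273.5 234.4] closed [310.1 243.1] h100 [267.  233.7] end [261.8 232.5]
t0.9 mouth [274.5 235.7] closed [309.2 241.8] h100 [268.5 235.6] end [263.6 234.7]
[{'point': [278.6, 237.2], 'score': 0.65}]
top orange 0 0 0
w t0.0 [325.6  38.1] [325.1  26.7]
w t0.1 [325.5  32.6] [325.   28.5]
w t0.2 [325.4  28.8] [324.9  31.3]
w t0.3 [325.3  26.7] [324.8  34.9]
w t0.4 [325.2  26.1] [324.7  39.3]
w t0.5 [325.1  26.7] [324.7  44.4]
w t0.6 [325.   28.4] [324.6  50. ]
w t0.7 [324.9  31.2] [324.5  56.2]
w t0.8 [324.8  34.8] [324.5  62.8]
w t0.9 [324.7  39.2] [324.4  69.8]
[[211, 204, 191], [187, 118, 63], [113, 71, 40], [194, 122, 64], [197, 124, 68], [235, 230, 218], [234, 229, 215], [234, 229, 216], [143, 138, 127], [144, 138, 127], [143, 138, 126], [144, 137, 126], [144, 139, 126], [143, 137, 126]]
```

```bash
python3 - <<'E'
from h import *
np.set_printoptions(precision=1,suppress=True)
print(repr(bot.nose_length))
c=bot.camera("wrist");M=np.linalg.inv(np.array(c["mount"]))
def p(X):
    v=(M@[*X,1])[:3];r=np.linalg.norm(v[:2]);return v[:2]/r*np.arctan2(r,v[2])*f(c)+[c["cx"],c["cy"]]
for z in(.008,-.002,-.012,-.022):
  print(z,"open",[p([s*.011,.03,z]) for s in(1,-1)],"shut",[p([s*.011,0.0,z]) for s in(1,-1)])
g=c["img"];print("col323",[ (r,g[r,323].tolist()) for r in range(225,300,5)])
E
```

```text
0.008
0.008 open [array([376.6, 223. ]), array([374.3, 258.2])] shut [array([323.5, 223.2]), array([323.5, 258.7])]
-0.002 open [array([379.6, 229.1]), array([377.1, 265.8])] shut [array([323.6, 229.4]), array([323.5, 266.4])]
-0.012 open [array([383.1, 235.9]), array([380.1, 274.2])] shut [array([323.7, 236.3]), array([323.6, 275. ])]
-0.022 open [array([386.9, 243.5]), array([383.4, 283.6])] shut [array([323.7, 244.1]), array([323.6, 284.6])]
col323 [(225, [149, 145, 134]), (230, [149, 143, 133]), (235, [148, 144, 132]), (240, [112, 108, 99]), (245, [17, 19, 20]), (250, [24, 25, 25]), (255, [19, 19, 19]), (260, [23, 22, 22]), (265, [22, 20, 22]), (270, [23, 23, 22]), (275, [29, 28, 28]), (280, [30, 30, 29]), (285, [32, 32, 30]), (290, [32, 31, 31]), (295, [31, 31, 30])]
```

The pads' pixels put the real fingertips about 19 mm behind the nominal TCP. That also explains both contact heights, so I use it from here on and press the closed end down farther.

```bash
python3 -m inch '[[0,0,-0.5,0],[0,0,-1,0],[0,0,-1.5,0],[0,0,-2,0],[0,0,-2.5,0],[0,0,-3,0],[0,0,-3.5,0],[0,0,-3.5,0]]'
sed -i 's/np.arange(0,1,.1)/np.arange(0,.6,.1)/' tilt.py; python3 tilt.py | grep -v '^w\|\[\[2'; python3 -c "
from h import *
c=bot.camera('wrist');g=c['img'][0:90:5,324];print(g.tolist())"
```

```text
time: 13.75
ee_pos: [0.6807, -0.176, 0.1476]
tcp_rot: [-179.9, 0.2, -167.3]
wrist_force: [4.6, 1.0, 7.2]
opening: -0.0001
grasp_force: 3.5
13.75 [ 0.7 -0.2  0.1]
scene orange 56 [257 220] [271 230] [265.5 225.6]
t0.0 mouth [272.4 226.1] closed [309.8 250.9] h100 [263.7 221.3] end [257.7 217.3]
t0.1 mouth [271.9 226.8] closed [310.5 250.3] h100 [263.2 222.4] end [257.1 218.7]
t0.2 mouth [271.5 227.7] closed [311.  249.6] h100 [262.9 223.8] end [256.8 220.4]
t0.3 mouth [271.4 228.6] closed [311.4 248.8] h100 [262.9 225.2] end [256.8 222.1]
t0.4 mouth [271.4 229.6] closed [311.5 247.8] h100 [263.2 226.7] end [257.2 224. ]
t0.5 mouth [271.7 230.7] closed [311.5 246.8] h100 [263.8 228.4] end [257.9 226. ]
[{'point': [273.5, 228.1], 'score': 0.83}]
top orange 0 0 0
[[211, 131, 72], [212, 132, 73], [248, 245, 235], [248, 245, 235], [249, 246, 237], [248, 246, 236], [248, 246, 236], [249, 246, 236], [249, 246, 236], [249, 246, 237], [249, 246, 236], [249, 247, 238], [142, 137, 127], [143, 139, 128], [142, 137, 127], [142, 137, 126], [141, 136, 125], [142, 137, 125]]
```

```bash
python3 -m inch '[[0,0,-0.2,0],[0,0,-0.4,0],[0,0,-0.6,0],[0,0,-0.8,0],[0,0,-0.9,0],[0,0,-0.9,0],[0,0,-0.9,0],[0,0,-0.9,0]]'
python3 tilt.py | grep  'scene\|\[{'; python3 -c "
from h import *
c=bot.camera('wrist');g=c['img'][0:40:5,324];print(g.tolist())"
```

```text
time: 15.0
ee_pos: [0.6814, -0.1758, 0.1391]
tcp_rot: [-179.9, 0.3, -167.3]
wrist_force: [7.7, 2.4, 8.4]
opening: -0.0001
grasp_force: 5.1
scene orange 80 [257 217] [272 229] [265.5 223.3]
[{'point': [275.7, 226.0], 'score': 0.88}]
[[202, 132, 78], [245, 241, 229], [245, 241, 229], [245, 241, 230], [245, 241, 230], [245, 241, 229], [245, 241, 229], [245, 242, 230]]
```

```bash
python3 -m inch '[[0,0,4,0],[0,0,9,0],[0,0,14,0],[-4,-0.9,16,0],[-9,-2,16,0],[-13,-2.9,16,0],[-16.2,-3.55,16,0],[-16.2,-3.55,16,0]]'
python3 - <<'E'
from h import *
np.set_printoptions(precision=3,suppress=True)
S=np.load("S.npy");o=bot.get_obs();print(o["time"],o["ee_pos"],o["tcp_rot"],"stand fr",Ro.from_euler("z",-S[2]).apply(np.array(o["ee_pos"])-[S[0],S[1],0]))
c=bot.camera("wrist")
for th in["brush_end","tube_tab","tube_mouth"]:
    r=bot.landmark_of(th,c);print(th,[(np.round(q["point"],1),round(q["score"],2)) for q in r[:2]])
for t in(.1,.2,.3):print(t,"tab",wproj(c,tubept(-.139,-.015,t,S),o),"mouth",wproj(c,tubept(-.07,0,t,S),o),"end",wproj(c,tubept(-.122,-.006,t,S),o))
h=cv2.cvtColor(c["img"],cv2.COLOR_RGB2HSV);P=np.argwhere((h[...,0]>3)&(h[...,0]<20)&(h[...,1]>110)&(h[...,2]>60))[:,::-1]
P=P[np.linalg.norm(P-wproj(c,tubept(-.1,-.006,.2,S),o),axis=1)<60];print(len(P),P.min(0),P.max(0),P.mean(0))
save("w5.png",c["img"][100:400,200:450])
E
```

```text
time: 16.25
ee_pos: [0.5156, -0.2121, 0.2982]
tcp_rot: [-180.0, 0.0, -167.4]
wrist_force: [0.5, -0.2, 0.5]
opening: -0.0002
grasp_force: 0.0
16.25 [ 0.516 -0.212  0.298] [-179.969    0.021 -167.417] stand fr [-0.118  0.     0.298]
brush_end [(array([321.7, 198.6]), 0.56)]
tube_tab [(array([322. , 177.5]), 0.68)]
tube_mouth [(array([327.2, 246.3]), 0.76)]
0.1 tab [322.862 176.126] mouth [322.927 244.912] end [322.888 197.662]
0.2 tab [322.846 170.639] mouth [322.918 240.389] end [322.873 191.332]
0.3 tab [322.832 167.004] mouth [322.91  236.577] end [322.859 186.621]
825 [313 196] [332 241] [322.487 218.338]
```

View pics/w5.png

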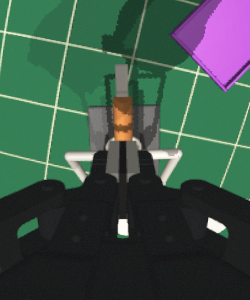

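The wrist crop shows the orange handle at (122,118) still out against the lip, with the bar behind the fingers at crop (120,155). I descend open on the handle's end.

```bash
python3 -m inch '[[0.5,0.1,-2,0],[0.5,0.1,-5,0],[0.5,0.1,-8,0],[0.5,0.1,-9.5,0],[0.5,0.1,-11,0],[0.5,0.1,-12,0],[0.5,0.1,-13,0],[0.5,0.1,-13,0]]' 4.2 40
cat > g.py <<'E'
from h import *
np.set_printoptions(precision=3,suppress=True)
S=np.load("S.npy");o=bot.get_obs();print(o["time"],o["ee_pos"],o["wrist_force"],o["opening"],o["grasp_force"],"stand fr",Ro.from_euler("z",-S[2]).apply(np.array(o["ee_pos"])-[S[0],S[1],0]))
c=bot.camera("wrist");r=bot.landmark_of("brush_end",c);print([(np.round(q["point"],1),round(q["score"],2)) for q in r[:2]])
M=np.linalg.inv(np.array(c["mount"]))
def p(X):
    v=(M@[*X,1])[:3];r=np.linalg.norm(v[:2]);return v[:2]/r*np.arctan2(r,v[2])*f(c)+[c["cx"],c["cy"]]
for t in(.1,.2):print(t,"end",wproj(c,tubept(-.122,-.006,t,S),o),"endtop",wproj(c,tubept(-.122,.003,t,S),o))
h=cv2.cvtColor(c["img"],cv2.COLOR_RGB2HSV);P=np.argwhere((h[...,0]>3)&(h[...,0]<20)&(h[...,1]>110)&(h[...,2]>60))[:,::-1]
P=P[np.linalg.norm(P-[323,235],axis=1)<70];print("orange",len(P),P.min(0),P.max(0)) if len(P) else 0
print("tips rows",p([.011,0,-.019]),p([-.011,0,-.019]))
c=bot.camera("scene");r=bot.landmark_of("brush_end",c);print("scene end",[(np.round(q["point"],1),round(q["score"],2)) for q in r[:2]],[proj(c,tubept(-.122,-.006,t,S)) for t in (.1,.2)])
E
python3 g.py
```

```text
time: 17.45
ee_pos: [0.5223, -0.2106, 0.1669]
tcp_rot: [180.0, -0.0, -167.3]
wrist_force: [1.1, -0.5, 0.5]
opening: 0.0419
grasp_force: 0.0
17.45 [ 0.522 -0.211  0.167] [ 1.07  -0.547  0.494] 0.04192160049806536 0.0 stand fr [-0.111  0.     0.167]
[(array([319.5, 252.1]), 0.61), (array([318.1, 214.8]), 0.59)]
0.1 end [323.317 251.589] endtop [323.366 265.161]
0.2 end [323.252 236.782] endtop [323.3   247.502]
orange 1913 [304 245] [339 304]
tips rows [323.713 241.637] [323.623 281.618]
scene end [(array([261.3, 218.6]), 0.64)] [array([257.077, 218.743]), array([256.778, 220.352])]
```

```bash
python3 -m inch '[[0,0,-0.5,0],[0,0,-1,0],[0,0,-1.2,0],[0,0,-1.2,0],[0,0,-1.2,0],[0,0,-1.2,0],[0,0,-1.2,0],[0,0,-1.2,0]]'; python3 -m inch '[[0,0,0,0],[0,0,0,0],[0,0,0,0],[0,0,0,0],[0,0,0,0],[0,0,0,0],[0,0,0,0],[0,0,0,0]]' 0 60
```

```text
time: 18.65
ee_pos: [0.5225, -0.2107, 0.1554]
tcp_rot: [-180.0, 0.0, -167.3]
wrist_force: [0.1, 0.2, 0.1]
opening: 0.0418
grasp_force: 0.0
time: 19.65
ee_pos: [0.5225, -0.2107, 0.1554]
tcp_rot: [-180.0, 0.0, -167.3]
wrist_force: [1.2, -1.1, 1.6]
opening: 0.0155
grasp_force: 58.5
```

The opening of 15.5 mm hints at a grip above the handle's middle, so I re-grip 5 mm lower.

```bash
python3 -m inch '[[0,0,0,0],[0,0,0,0],[0,0,0,0],[0,0,-0.2,0],[0,0,-0.4,0],[0,0,-0.5,0],[0,0,-0.5,0],[0,0,-0.5,0]]' 3.5 60; python3 -m inch '[[0,0,0,0],[0,0,0,0],[0,0,0,0],[0,0,0,0],[0,0,0,0],[0,0,0,0],[0,0,0,0],[0,0,0,0]]' 0 60; python3 g.py
```

```text
time: 20.65
ee_pos: [0.5225, -0.2107, 0.1504]
tcp_rot: [-180.0, 0.0, -167.3]
wrist_force: [0.0, 0.9, 0.6]
opening: 0.0349
grasp_force: 0.0
time: 21.65
ee_pos: [0.5225, -0.2107, 0.1504]
tcp_rot: [-180.0, 0.0, -167.3]
wrist_force: [0.3, 0.1, 1.2]
opening: 0.0161
grasp_force: 58.4
21.65 [ 0.523 -0.211  0.15 ] [0.291 0.13  1.195] 0.016060861585380466 58.416688442230225 stand fr [-0.111  0.     0.15 ]
[(array([323.8, 265.7]), 0.64)]
0.1 end [323.637 266.725] endtop [323.695 282.576]
0.2 end [323.557 249.358] endtop [323.615 261.918]
orange 1551 [304 258] [340 304]
tips rows [323.712 241.638] [323.622 281.619]
scene end [(array([259.7, 222.4]), 0.47)] [array([257.077, 218.743]), array([256.778, 220.352])]
```

```bash
python3 -m inch '[[0.12,0.03,0.4,0],[0.25,0.05,0.75,0],[0.25,0.05,0.75,0],[-0.6,-0.13,1.05,0],[-1.8,-0.4,1.5,0],[-3,-0.68,1.9,0],[-4.2,-0.95,2.3,0],[-4.2,-0.95,2.3,0]]'; python3 g.py
```

```text
time: 22.85
ee_pos: [0.4797, -0.2206, 0.1742]
tcp_rot: [-180.0, 0.0, -167.4]
wrist_force: [-1.2, -0.8, -1.2]
opening: 0.0155
grasp_force: 58.6
22.85 [ 0.48  -0.221  0.174] [-1.188 -0.782 -1.24 ] 0.01552862215615023 58.649155497550964 stand fr [-0.155 -0.     0.174]
[(array([318.7, 262.7]), 0.77)]
0.1 end [323.831 316.019] endtop [323.871 329.384]
0.2 end [323.775 300.327] endtop [323.816 311.751]
orange 1717 [304 254] [340 304]
tips rows [323.711 241.637] [323.622 281.619]
scene end [(array([243.7, 208.1]), 0.59)] [array([257.077, 218.743]), array([256.778, 220.352])]
```

```bash
python3 -m inch '[[-1.2,-0.27,0.42,0],[-2.4,-0.54,0.84,0],[-3.6,-0.8,1.4,0],[-4.8,-1.1,2.2,0],[-6,-1.35,3.6,0],[-7.2,-1.6,6,0],[-7.2,-1.6,9,0],[-7.2,-1.6,12,0]]'
python3 - <<'E'
from h import *
np.set_printoptions(precision=3,suppress=True)
o=bot.get_obs();print(o["time"],o["ee_pos"],o["tcp_rot"],o["q"],o["opening"])
R={}
for n in["scene","top"]:
    c=bot.camera(n)
    for th in["brush_end","brush_head"]:
        r=bot.landmark_of(th,c)
        if r: R.setdefault(th,[]).append(ray(c,r[0]["point"]));print(n,th,np.round(r[0]["point"]),r[0]["score"])
for k,v in R.items():
    if len(v)>1: print(k,tri(v))
c=bot.camera("wrist");w=c["img"][150:400,200:450]
s=bot.camera("scene")["img"][150:275,190:315]
save("w6.png",np.hstack([cv2.resize(w,(380,380)),cv2.resize(s,(380,380),interpolation=cv2.INTER_CUBIC)]))
E
```

```text
time: 24.05
ee_pos: [0.4078, -0.2363, 0.2954]
tcp_rot: [-180.0, 0.0, -167.3]
wrist_force: [-0.6, -0.2, -0.8]
opening: 0.0156
grasp_force: 58.7
24.05 [ 0.408 -0.236  0.295] [-179.96     0.045 -167.349] [-30.092  -3.314  10.528 103.782   0.001 -42.743] 0.015568891007807202
scene brush_end [217. 178.] 0.74
scene brush_head [249. 196.] 0.72
top brush_end [416. 265.] 0.48
top brush_head [375. 195.] 0.67
brush_end (array([ 0.408, -0.236,  0.332]), [np.float64(1.8), np.float64(1.8)])
brush_head (array([ 0.557, -0.184,  0.332]), [np.float64(49.9), np.float64(49.9)])
```

View pics/w6.png

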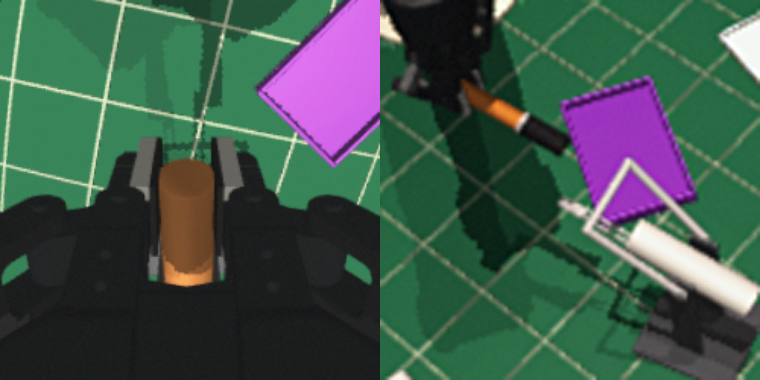

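The crops show the brush clear of the tube and firmly held by its end: handle at (180,220) left, head at (560,140) right. The tin, trimmer and scrubber are not near it. I carry it to the large white tray.

```bash
python3 -m inch '[[1.5,3,0,-2],[4,7.5,0,-6],[6.5,12,0,-10],[9,16.5,0,-14],[11.5,21,0,-18],[14,25.5,0,-22],[16.5,30.5,0,-26],[19,35,0,-29]]'; python3 -m inch '[[1.5,3,0,-2],[2.4,5.2,-1,-3],[2.4,5.2,-5,-3],[2.4,5.2,-9,-3],[2.4,5.2,-13,-3],[2.4,5.2,-16,-3],[2.4,5.2,-18,-3],[2.4,5.2,-18,-3]]'
cat > b.py <<'E'
from h import *
np.set_printoptions(precision=3,suppress=True)
o=bot.get_obs();print(o["time"],o["ee_pos"],o["tcp_rot"],o["opening"],o["wrist_force"])
R={}
C={n:bot.camera(n) for n in["scene","top"]}
for n,c in C.items():
    for th in["brush_end","brush_head","brush","tray"]:
        for r in bot.landmark_of(th,c)[:3 if th=="tray" else 1]:
            R.setdefault(th,[]).append(ray(c,r["point"]));print(n,th,np.round(r["point"]),round(r["score"],2), onz(c,r["point"],.0 if th=="tray" else .016)[:2])
for k,v in R.items():
    if len(v)==2: print(k,tri(v))
E
python3 b.py
```

```text
time: 25.45
ee_pos: [0.5988, 0.1157, 0.2926]
tcp_rot: [-180.0, -0.1, 163.6]
wrist_force: [1.4, -0.5, -0.7]
opening: 0.0161
grasp_force: 58.8
time: 26.45
ee_pos: [0.6211, 0.1655, 0.1109]
tcp_rot: [-179.9, -0.2, 160.7]
wrist_force: [-0.4, -0.2, -0.5]
opening: 0.0158
grasp_force: 58.7
26.45 [0.621 0.166 0.111] [-179.864   -0.207  160.678] 0.0157566200999685 [-0.378 -0.16  -0.466]
scene brush_head [364. 179.] 0.58 [0.628 0.234]
scene brush [366. 178.] 0.66 [0.631 0.242]
scene tray [274. 201.] 0.89 [ 0.415 -0.051]
scene tray [321. 166.] 0.83 [0.449 0.191]
scene tray [360. 198.] 0.71 [0.664 0.161]
top brush_head [276. 160.] 0.41 [0.747 0.135]
top brush [375. 194.] 0.62 [ 0.631 -0.179]
top tray [271. 185.] 0.94 [0.668 0.152]
top tray [339. 268.] 0.59 [ 0.399 -0.061]
brush_head (array([0.701, 0.114, 0.203]), [np.float64(8.3), np.float64(8.3)])
brush (array([ 0.673, -0.077,  0.391]), [np.float64(110.1), np.float64(110.1)])
```

```bash
python3 -m inch '[[0,0,-1,0],[0,0,-2,0],[0,0,-3,0],[0,0,-4,0],[0,0,-4.8,0],[0,0,-5.5,0],[0,0,-6,0],[0,0,-6,0]]' - 30; python3 -m inch '[[0,0,-0.4,0],[0,0,-0.8,0],[0,0,-1.2,0],[0,0,-1.6,0],[0,0,-2,0],[0,0,-2.4,0],[0,0,-2.8,0],[0,0,-2.8,0]]'
```

```text
time: 27.95
ee_pos: [0.6223, 0.1658, 0.053]
tcp_rot: [-180.0, -0.0, 160.7]
wrist_force: [0.5, -0.5, -0.7]
opening: 0.0156
grasp_force: 58.7
time: 28.95
ee_pos: [0.6223, 0.1658, 0.025]
tcp_rot: [-180.0, -0.0, 160.7]
wrist_force: [0.0, -0.5, -0.5]
opening: 0.016
grasp_force: 58.7
```

```bash
python3 b.py
```

```text
28.95 [0.622 0.166 0.025] [-179.98    -0.027  160.674] 0.015961082263118192 [ 0.017 -0.482 -0.479]
scene brush_end [353. 179.] 0.71 [0.597 0.207]
scene brush_head [369. 207.] 0.6 [0.716 0.14 ]
scene brush [362. 192.] 0.6 [0.658 0.175]
scene tray [270. 201.] 0.9 [ 0.403 -0.061]
scene tray [361. 198.] 0.73 [0.667 0.161]
scene tray [322. 167.] 0.56 [0.458 0.19 ]
top brush_end [459. 237.] 0.23 [ 0.49  -0.442]
top brush_head [276. 166.] 0.63 [0.728 0.133]
top brush [269. 185.] 0.56 [0.665 0.157]
top tray [271. 186.] 0.89 [0.666 0.154]
top tray [339. 268.] 0.65 [ 0.399 -0.062]
top tray [270. 182.] 0.32 [0.678 0.155]
brush_end (array([ 0.629, -0.208,  0.546]), [np.float64(183.8), np.float64(183.8)])
brush_head (array([0.723, 0.13 , 0.035]), [np.float64(2.2), np.float64(2.2)])
brush (array([0.664, 0.157, 0.04 ]), [np.float64(3.3), np.float64(3.3)])
```

```bash
python3 -m inch '[[0,0,-0.3,0],[0,0,-0.6,0],[0,0,-0.9,0],[0,0,-1.2,0],[0,0,-1.4,0],[0,0,-1.6,0],[0,0,-1.8,0],[0,0,-2,0]]' 0 25; python3 -m inch '[[0,0,-0.2,0],[0,0,-0.4,0],[0,0,-0.6,0],[0,0,-0.8,0],[0,0,-1,0],[0,0,-1.1,0],[0,0,-1.2,0],[0,0,-1.2,0]]'; python3 b.py
```

```text
time: 30.45
ee_pos: [0.6225, 0.166, 0.0057]
tcp_rot: [180.0, 0.0, 160.7]
wrist_force: [-3.3, 1.4, 5.9]
opening: 0.0161
grasp_force: 59.1
time: 31.45
ee_pos: [0.6225, 0.1658, -0.0067]
tcp_rot: [-180.0, 0.0, 160.7]
wrist_force: [-2.9, 1.9, 4.6]
opening: 0.0159
grasp_force: 58.8
31.45 [ 0.623  0.166 -0.007] [-179.998    0.006  160.672] 0.0159465404871834 [-2.865  1.906  4.601]
scene brush_end [352. 188.] 0.54 [0.619 0.168]
scene brush_head [368. 211.] 0.45 [0.724 0.12 ]
scene brush [361. 194.] 0.53 [0.661 0.166]
scene tray [321. 170.] 0.83 [0.463 0.174]
scene tray [273. 201.] 0.71 [ 0.41  -0.051]
scene tray [361. 201.] 0.63 [0.673 0.152]
top brush_head [278. 168.] 0.53 [0.722 0.128]
top brush [267. 184.] 0.58 [0.67  0.163]
top tray [271. 186.] 0.89 [0.666 0.153]
top tray [338. 267.] 0.6 [ 0.401 -0.058]
top tray [397. 236.] 0.32 [ 0.497 -0.248]
brush_head (array([0.723, 0.127, 0.007]), [np.float64(1.7), np.float64(1.7)])
brush (array([0.666, 0.16 , 0.029]), [np.float64(2.3), np.float64(2.3)])
```

```bash
python3 -m inch '[[0,0,-0.1,0],[0,0,-0.2,0],[0,0,-0.3,0],[0,0,-0.4,0],[0,0,-0.5,0],[0,0,-0.5,0],[0,0,-0.5,0],[0,0,-0.5,0]]'; python3 b.py | tail -2
```

```text
time: 32.95
ee_pos: [0.6225, 0.1659, -0.0085]
tcp_rot: [179.9, 0.1, 160.7]
wrist_force: [-14.5, -0.8, 26.8]
opening: 0.016
grasp_force: 70.4
brush_head (array([0.729, 0.12 , 0.032]), [np.float64(1.9), np.float64(1.9)])
brush (array([0.67 , 0.151, 0.009]), [np.float64(5.3), np.float64(5.3)])
```

The tips have reached the tray floor. I back off a few mm and release.

```bash
python3 -m inch '[[0,0,0.2,0],[0,0,0.4,0],[0,0,0.4,0],[0,0,0.4,0],[0,0,0.4,0],[0,0,0.4,0],[0,0,0.4,0],[0,0,0.4,0]]'; python3 -m inch '[[0,0,0,0],[0,0,0,0],[0,0,0,0],[0,0,0,0],[0,0,0,0],[0,0,0,0],[0,0,0.3,0],[0,0,1,0]]' 4 25; python3 b.py
```

```text
time: 34.45
ee_pos: [0.6225, 0.1658, -0.0076]
tcp_rot: [180.0, 0.0, 160.7]
wrist_force: [-1.7, 1.4, 4.2]
opening: 0.0156
grasp_force: 58.8
time: 35.45
ee_pos: [0.6223, 0.1658, 0.0025]
tcp_rot: [-180.0, -0.0, 160.7]
wrist_force: [0.7, 0.2, 1.0]
opening: 0.0399
grasp_force: 0.0
35.45 [0.622 0.166 0.002] [-179.982   -0.024  160.675] 0.03991771980841925 [0.737 0.174 1.012]
scene brush_end [351. 189.] 0.71 [0.619 0.162]
scene brush_head [367. 208.] 0.56 [0.712 0.129]
scene brush [363. 197.] 0.44 [0.674 0.163]
scene tray [272. 202.] 0.76 [ 0.411 -0.059]
scene tray [322. 170.] 0.75 [0.464 0.178]
scene tray [362. 202.] 0.55 [0.679 0.151]
top brush_head [278. 165.] 0.43 [0.729 0.128]
top brush [270. 187.] 0.45 [0.66  0.156]
top tray [271. 184.] 0.92 [0.67  0.151]
top tray [338. 269.] 0.74 [ 0.397 -0.057]
brush_head (array([0.721, 0.123, 0.035]), [np.float64(5.8), np.float64(5.8)])
brush (array([0.667, 0.161, 0.01 ]), [np.float64(7.5), np.float64(7.5)])
```

Released. I retreat straight up, then back out of the cameras' way and verify.

```bash
python3 -m inch '[[0,0,1.5,0],[0,0,4,0],[0,0,8,0],[0,0,13,0],[0,0,18,0],[-4,0,20,0],[-9,0,20,0],[-14,0,20,0]]'; python3 b.py; python3 - <<'E'
from h import *
np.set_printoptions(precision=3,suppress=True)
c=bot.camera("top")
g=c["img"];h=cv2.cvtColor(g,cv2.COLOR_RGB2HSV);x0,y0=235,140
m=((h[...,2]<170)|(h[...,1]>90)).astype(np.uint8);t=np.zeros_like(m)
P=np.argwhere((g[150:220,243:300].min(2)<120)&(h[150:220,243:300,0]<30)|(g[150:220,243:300].max(2)<70))[:,::-1]+[243,150]
print("brush px",len(P),P.min(0),P.max(0));r=cv2.minAreaRect(P.astype(np.float32));print([onz(c,p,.02)[:2] for p in cv2.boxPoints(r)])
for th in["trimmer","scrubber","tin"]:print(th,[(np.round(q["point"]),onz(c,q["point"],0)[:2]) for q in bot.landmark_of(th,c)[:1]])
E
```

```text
time: 36.95
ee_pos: [0.4812, 0.1658, 0.2037]
tcp_rot: [179.9, 0.1, 160.7]
wrist_force: [-0.6, 0.1, 0.5]
opening: 0.0398
grasp_force: 0.0
36.95 [0.481 0.166 0.204] [179.936   0.077 160.66 ] 0.03983531997907469 [-0.567  0.068  0.454]
scene brush_end [351. 190.] 0.59 [0.62 0.16]
scene brush_head [372. 209.] 0.66 [0.729 0.135]
scene brush [360. 199.] 0.6 [0.67  0.149]
scene tray [318. 167.] 0.94 [0.443 0.179]
scene tray [272. 201.] 0.74 [ 0.41  -0.055]
scene tray [360. 201.] 0.62 [0.671 0.151]
top brush_end [265. 204.] 0.63 [0.604 0.169]
top brush_head [280. 165.] 0.56 [0.73  0.123]
top brush [270. 187.] 0.58 [0.658 0.155]
top tray [338. 267.] 0.95 [ 0.403 -0.057]
top tray [270. 183.] 0.75 [0.676 0.157]
top tray [267. 255.] 0.49 [0.443 0.166]
brush_end (array([ 0.609,  0.174, -0.01 ]), [np.float64(2.6), np.float64(2.6)])
brush_head (array([0.73 , 0.124, 0.029]), [np.float64(3.7), np.float64(3.7)])
brush (array([ 0.662,  0.158, -0.002]), [np.float64(2.1), np.float64(2.1)])
brush px 406 [243 153] [295 219]
[array([0.577, 0.266]), array([0.783, 0.166]), array([0.735, 0.074]), array([0.531, 0.174])]
trimmer [(array([459., 238.]), array([ 0.488, -0.447]))]
scrubber [(array([177., 242.]), array([0.487, 0.452]))]
tin [(array([319., 163.]), array([ 0.739, -0.004]))]
```

```bash
python3 -c "
from workcell import bot
print(bot.job_done())"
```

```text
the job is handed in; nothing more can be done
None
```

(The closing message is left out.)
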